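# Index the dry-food carousel to its chute and key the portion

## Robot

A 6-joint arm with a two-finger parallel gripper is mounted at the origin on the work surface. World frame = base frame: x ahead of the robot, y to its left, z up, the work surface at z = 0. Lengths are in m, angles in degrees, forces in N, time in s.
With the tool pointing down it reaches from about 0.325 to 0.85 m from the base axis. Payload 4.4 kg.
Tool frame: the origin (TCP) lies at the very end of the fingers, on their centre line; the grasp point (between the pads) lies 19 mm behind it (grip_depth is the distance from the TCP to the grasp point, in m); z points along the fingers, y is the line along which they close (so a half turn about z gives the same grasp; the last joint's range is limited). The gripper opens to 94 mm and grips with 3 to 60 N. Pads are 16 mm wide; open, the fingers measure 119 mm over their backs; the gripper's body (75 mm by 177 mm) begins 78 mm behind the grasp point.
Start: joints at [67.408, 11.837, 88.321, -0, 79.842, -8.623], TCP at [0.139, 0.558, 0.205] pointing down, gripper open.
Joint ranges: [-156.59, 156.59], [-49.26, 127.26], [12.9, 141.05], [-63.56, 243.56], [4.71, 150.69], [-161.64, 161.64]. Speed limits (degrees/s): [159.86, 159.86, 180, 180, 180, 180].

## Interface

Orientations are given as a 3x3 rotation matrix whose columns are the frame's x, y, z axes.
In Python, from plant import observe, camera, camera_params, sign_off, grip_depth gives the robot as it stands.
- The arm moves only by the tool step_arm, never from a script. Its argument "plan" is one flat list of numbers, 7 for each row, row after row: the shift along the tool's x, y, z normalised to -1 to 1, where 1 is 500 mm, then the turn, a rotation vector about the tool's x, y, z normalised to -1 to 1, where 1 is 0.5 rad, then the opening, from -1 (shut) to 1 (fully open). A call has 1 to 5 rows; each row is the pose to reach, as a shift and turn from the pose commanded when the call began, along the tool's axes at that moment; what a row does not reach only later rows make up. A row lasts 1/10 s, in which the tool goes at most 50 mm and 8.59 degrees, less where a joint would pass 70% of its speed; a pose out of reach is approached as far as the arm can. A call with a number of a shift or a turn outside -1 to 1 is refused whole. A call with a gripper value outside its range is refused whole. The fingers move at their own pace and stop on an object; the grip force is fixed at half the most. Time passes only in rows, so rows that repeat a pose let the fingers close. It gives the time, the measured TCP pose, the force, the opening and the grip force at its end, in the units of the state.
- observe(): the state, without advancing time (a new reading comes with each control period).
- camera(name): name is "scene" or "top"; returns the picture (400x640x3 uint8, red, green, blue); there is no depth.
- camera_params(name): a dict with "mtx" (3x3 intrinsics, pixels), "k1" (the pictures are not rectified: a ray, as slopes to the right and down, at radius r is drawn at 1 + k1 r^2 times it, then the intrinsics apply), "R" (3x3) and "t" (3): a world point X has camera coordinates R X + t. Camera axes: x right, y down, z forward; pixel columns grow to the right and rows downward; lengths in m; the calibration is good to about 2 mm. A picture is of the moment at which its call begins. camera_params takes no time and is no camera call.
- sign_off(): hands the job in; it is judged then, once.
The state is a dict: "time": time; "joints": joint angles; "qvel": joint speeds; "effort": joint torques, N m; "tool_pos": TCP position; "tcp_rot": TCP orientation; "force": force on the tool from outside, world axes, zero at the start; "torque": the same for the moment, N m; "gripper_width": finger opening in m; "grip_force": force on a finger pad.
Only numpy, scipy, OpenCV 4.12 (cv2) and the standard library are available. Lean on these libraries where they do the work, as an engineer would, in place of code of your own. Each camera call takes 0.05 s, during which the arm holds its last target. There are 200 camera calls.

## Task

Turn the carousel of the dry-food dispenser until its one square canister stands at the steel chute and locks there: press the carousel down by the wooden bar grip to free it, turn it while it is down, then let it rise all the way up at its station and let go. Only then press the big round key fully, let it come up again, and after that press the long bar key fully and let it come up. Press the keys gently, leave the small round key alone, and do not shove or tip the bowl, the mug or the tin can.

Things in the scene. Friction and masses are not known exactly. Their poses are not given: they have to be found in the camera images.
- dispenser: white dry-food dispenser, fixed. Origin: centre of its round housing at table level (its z axis is the carousel's axis). Housing 224 mm across, 46 mm high; on its -x side a flat key ledge 40 mm high, from 85 to 185 mm out from the axis and 210 mm wide; on its +y side a steel chute 56 mm wide, at 46 to 68 mm height, reaching 185 mm out from the axis.
- outlet (a point): point on the chute floor, 125 mm from the dispenser's axis in its +y direction, 58 mm above the table
- carousel (a joint): turn of the carousel (rad, anticlockwise from above positive, no end stop within a whole turn either way). The square canister is at the chute at 0 and at 6.283. Six locking stations, 1.047 rad (60 degrees) apart, one of them there.
- plunger (a joint): how far the carousel is pressed down (m): 0 fully risen (only at a station; 0.02 rad of play), 0.012 at the bottom stop; it turns freely from 0.0102. A spring lifts it: holding it at the bottom takes 11 to 15 N. Within about 0.03 rad of a station it rises fully and locks; let up elsewhere, it stays partly down (0.005 to 0.009), held by its toothed brake. Not pressed, it cannot be turned.
- bar_grip (a point): centre of the wooden bar grip, on the axis, 165 mm above the table when risen. Bar 80 mm long, 20 wide, 42 high, 19 mm above the canisters, on a 26 mm column; the point's y axis runs along the bar and points to the square canister, x is across it. Below: a wooden disc 212 mm across, top at 70 mm when risen, with 6 canisters on a 72 mm radius, tops at 125 mm.
- square_canister (a point): centre of the lid top of the only square canister (48 mm square, lid 52 mm); the other five are round, 50 mm across, lids 54 mm. 72 mm from the carousel's axis, 125 mm above the table when risen.
- big_key: plate (60 mm square, 8 mm thick) on the key ledge that carries the big round key (36 mm across); origin under its centre, 40 mm above the table. The three plates stand in a row, 68 mm apart, in any order.
- big_key_top (a point): centre of the top of the big round key (62 mm above the table when up); it moves down along z
- big_key_press (a joint): travel of the big round key (m): 0 up, 0.006 fully down; springs back; fully down takes 5 N
- bar_key: like plate that carries the long bar key (54 mm by 20 mm, long along the row of keys)
- bar_key_top (a point): centre of the top of the bar key (62 mm above the table when up)
- bar_key_press (a joint): travel of the bar key (m): 0 up, 0.006 fully down; springs back; 5 N
- small_key: like plate that carries the small round key (20 mm across), not to be pressed
- small_key_press (a joint): travel of the small round key (m): 0 up, 0.006 down
- bowl: white bowl, loose, 110 mm across, 42 mm high, below the chute; origin under its centre
- mug: blue mug, loose, 80 mm across, 92 mm high, handle at its +y; origin under its centre
- tin: tin can, loose, 74 mm across, 105 mm high; origin under its centre

How it is judged:
By the outcome, as a careful person would: the job done as asked, in the order asked, and still so for the second after the job is handed in, with the robot touching nothing.
It also fails if it takes over 67 s, if anything falls off the work surface, if the arm or the gripper's body presses on something with over 40 N, if the wrist force passes 120 N, or if a joint passes its speed limit or range.

## Working session

There is one attempt and no reset: what is moved stays moved. The work goes in short steps, Python scripts to look and compute and a tool call to move; the robot and the scene stay as the last step left them, time stands still between calls to the robot, and variables do not carry over. Pictures are saved under pics/ and viewed, at most 10 in all, crops included, and the job is handed in when it is done.

Besides the shell and the picture viewer there is one more tool, called as name(argument=value, ...) on one line, values as JSON. step_arm: Moves the arm, as the interface text tells. Its arguments: {"type":"object","properties":{"plan":{"type":"array"}},"required":["plan"]}

```bash
mkdir -p pics
python3 - <<'E'
from plant import *
import cv2
for n in("scene","top"):
    p=camera_params(n);print(n,{k:(v.round(4).tolist() if hasattr(v,'round') and not isinstance(v,float) else v) for k,v in p.items()})
    cv2.imwrite(f"pics/{n}0.png",cv2.resize(camera(n)[:,:,::-1],(800,500),interpolation=cv2.INTER_CUBIC))
s=observe();print(s['time'],s['tool_pos'],s['tcp_rot'],s['force'],s['gripper_width'])
E
```

```text
scene {'mtx': [[411.4464, 0.0, 323.0766], [0.0, 411.4464, 197.6115], [0.0, 0.0, 1.0]], 'k1': -0.023545057026832784, 'R': [[-0.8659, 0.4998, -0.021], [0.3695, 0.6107, -0.7004], [-0.3373, -0.6142, -0.7134]], 't': [0.4811, -0.1552, 1.1092]}
top {'mtx': [[386.1134, 0.0, 321.9367], [0.0, 386.1134, 205.0558], [0.0, 0.0, 1.0]], 'k1': -0.0908870663603908, 'R': [[-0.0207, -0.9998, 0.0083], [-0.9939, 0.0197, -0.1087], [0.1085, -0.0105, -0.994]], 't': [0.0274, 0.5944, 0.8728]}
0.1 [0.13855583 0.55732903 0.20442929] [[-9.70423864e-01  2.41406230e-01 -7.46126603e-04]
 [ 2.41407223e-01  9.70422146e-01 -1.84706942e-03]
 [ 2.78163714e-04 -1.97256059e-03 -9.99998016e-01]] [-0.18124179  0.80241712 -0.58239361] 0.09396356865887232
```

View pics/top0.png

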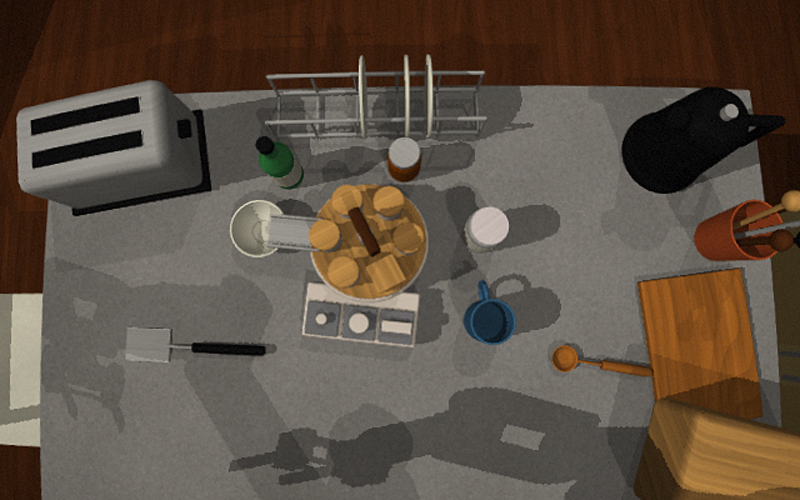

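View pics/scene0.png

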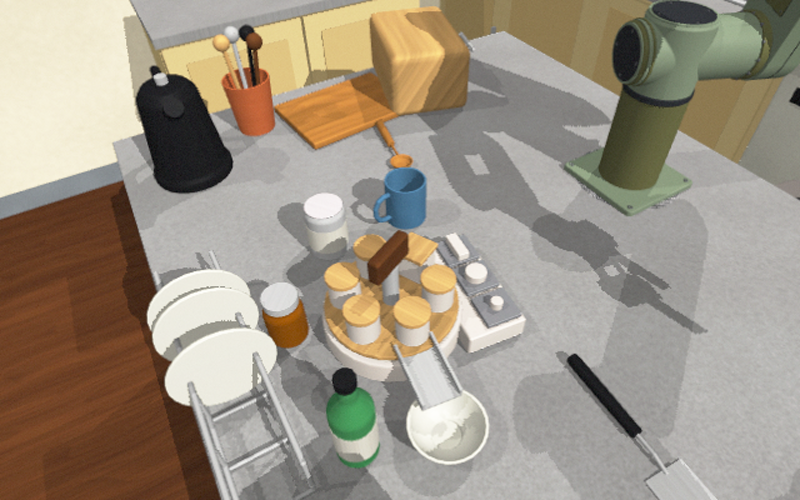

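The top view shows the dispenser with its axis near (368,240) in the 800-px picture. The chute points left to the bowl. The keys, left to right, are small (320,318), big (358,322) and bar (396,327). The square canister is at about (384,273), the mug at (489,320) and a white-lidded can at (488,230). I'll enlarge a crop.

Run:
```python
from plant import *
import cv2
im=camera("top")[:,:,::-1]
cv2.imwrite("pics/crop1.png",cv2.resize(im[140:290,230:350],None,fx=4,fy=4,interpolation=cv2.INTER_CUBIC))
im=camera("scene")[:,:,::-1]
cv2.imwrite("pics/crop2.png",cv2.resize(im[170:320,245:425],None,fx=4,fy=4,interpolation=cv2.INTER_CUBIC))
```

```text
(no output)
```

View pics/crop1.png

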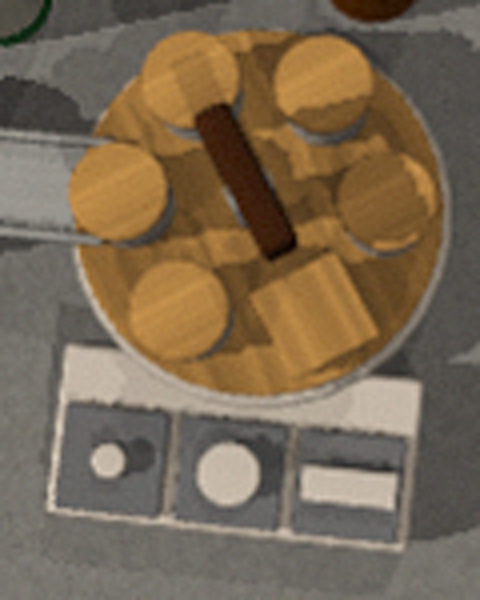

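View pics/crop2.png

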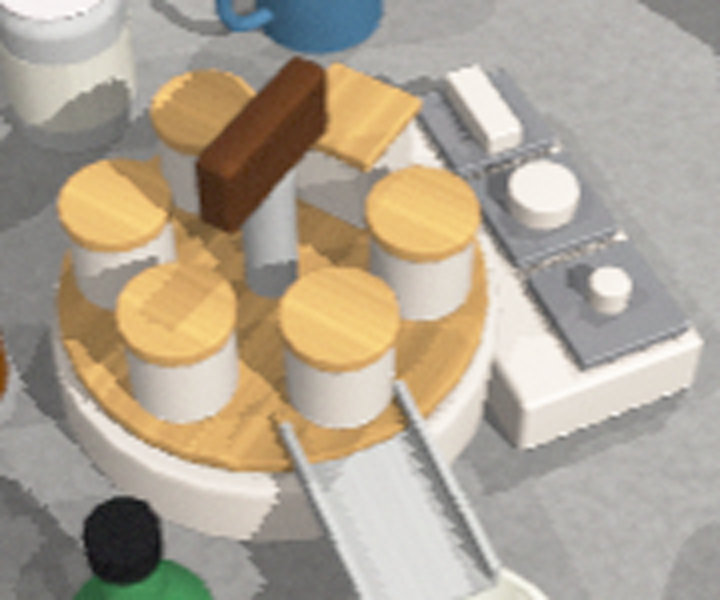

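Crop 1 (top view) shows round lids at (191,78), (323,84), (388,201), (119,193) and (180,310), with the square lid at (314,316). The bar runs from (212,108) to (283,252). The keys are small (109,461), big (228,474) and bar (349,487). Crop 2 confirms the key order. Next I'll fit the pose.

```bash
cat > h.py <<'E'
import numpy as np
from plant import *
P={n:camera_params(n) for n in("scene","top")}
def proj(n,X):
    p=P[n];c=np.asarray(X)@np.array(p['R']).T+np.array(p['t']);s=c[:,:2]/c[:,2:]
    s=s*(1+p['k1']*(s**2).sum(1,keepdims=True));m=np.array(p['mtx']);return s*[m[0,0],m[1,1]]+m[:2,2]
def Rz(a):
    c,s=np.cos(a),np.sin(a);return np.array([[c,-s,0],[s,c,0],[0,0,1]])
E
python3 - <<'E'
from h import *
from scipy.optimize import least_squares
def cr(p,o): return (np.array(p)+.5)/4-.5+o
# lids clockwise seen... stations k*60deg CCW from square: order square, right, upright, upleft, left, downleft
T=cr([(314,316),(388,201),(323,84),(191,78),(119,193),(180,310),(247,181),(109,461),(228,474),(349,487)],(230,140))
S=cr([(117,204),(177,311),(340,318),(423,212),(610,288),(543,190),(483,108)],(245,170))
def model(v):
    x,y,a,c,kr=v; o=np.array([x,y,0])
    L=[Rz(a+c+np.pi/3*k)@[0,.072,.125]+o for k in range(6)]
    K=[Rz(a)@[-kr,d,.062]+o for d in(.068,0,-.068)]
    return L,[o+[0,0,.186]],K
def res(v,sep=0):
    L,B,K=model(v)
    rt=proj("top",L+B+K)-T; rs=proj("scene",[L[2],L[3],L[4],L[5]]+K)-S
    return np.r_[rt.ravel(),rs.ravel()]
r=least_squares(res,[.55,0,0,2.09,.14],loss='soft_l1')
v=r.x;print(v,np.degrees(v[2:4]));print(res(v).reshape(-1,2).round(1).tolist())
L,B,K=model(v);print("keys",np.round(K,4).tolist());a=np.degrees(v[2]+v[3])+90
print("bar dir deg",a,"angle from station",np.degrees(v[3])-120)
s=observe();print(s['joints'])
# other objects, from the top image (800px coords *0.8)
E
```

```text
[ 0.62138367  0.07839132 -0.13416708  2.1709577   0.1479967 ] [ -7.68720748 124.38671374]
[[-0.1, -0.2], [-0.3, -0.2], [0.1, -0.5], [-0.6, -0.2], [-1.1, -0.7], [-0.9, 0.0], [-1.3, -1.2], [-0.8, -0.7], [-0.5, -0.4], [-0.5, -0.2], [-0.3, -5.4], [0.0, -5.1], [0.3, -5.5], [0.6, -5.1], [-0.3, -2.3], [0.1, -1.6], [0.3, -2.6]]
keys [[0.4838, 0.1656, 0.062], [0.4747, 0.0982, 0.062], [0.4656, 0.0308, 0.062]]
bar dir deg 206.69950626096028 angle from station 4.386713739127217
[ 6.74090662e+01  1.18673879e+01  8.83732071e+01 -4.44753316e-04
  7.98425862e+01 -8.62231197e+00]
```

Run:
```python
from h import *
from scipy.optimize import least_squares
def cr(p,o): return (np.array(p)+.5)/4-.5+o
T=cr([(314,316),(388,201),(323,84),(191,78),(119,193),(180,310),(247,181),(109,461),(228,474),(349,487)],(230,140))
S=cr([(117,204),(177,311),(340,318),(423,212),(610,288),(543,190),(483,108)],(245,170))
def model(v):
    x,y,a,c,kr,d=v[:6]; o=np.array([x,y,0])
    L=[Rz(a+c+np.pi/3*k)@[0,.072,.125-d]+o for k in range(6)]
    K=[Rz(a)@[-kr,e,.062]+o for e in(.068,0,-.068)]
    return L,[o+[0,0,.186-d]],K
def res(v):
    L,B,K=model(v)
    rt=proj("top",L+B+K)-T+v[6:8]; rs=proj("scene",[L[2],L[3],L[4],L[5]]+K)-S+v[8:10]
    return np.r_[rt.ravel(),rs.ravel(),(v[5]-.004)/.004,v[6:]/1.2]
r=least_squares(res,[.62,.08,-.13,2.17,.14,.004,0,0,0,0],loss='soft_l1')
v=r.x;print(v.round(4),np.degrees(v[2:4]));print(res(v)[:34].reshape(-1,2).round(1).tolist())
L,B,K=model(v);print("keys",np.round(K,4).tolist());print("bar dir",np.degrees(v[2]+v[3])+90)
```

```text
[ 0.6226  0.0792 -0.1291  2.1678  0.149   0.0076  0.6822  0.3996 -0.0536
  1.9339] [ -7.39617434 124.20722881]
[[0.4, -0.1], [-0.1, 0.1], [0.4, 0.1], [-0.0, 0.5], [-0.3, -0.3], [-0.1, 0.2], [-0.7, -0.8], [-0.2, -0.2], [0.1, -0.1], [0.1, 0.0], [-0.3, -0.2], [0.0, 0.1], [0.1, -0.3], [0.2, 0.0], [-0.1, -0.3], [0.1, 0.4], [0.1, -0.5]]
keys [[0.4835, 0.1659, 0.062], [0.4748, 0.0984, 0.062], [0.466, 0.031, 0.062]]
bar dir 206.81105446856753
```

Add to h.py:
```python
def go(pos,yaw=None,tilt=True):
    "tool-axis units for: TCP to pos, pointing down with tool y at yaw (deg)"
    from scipy.spatial.transform import Rotation as Ro
    s=observe();R=np.array(s['tcp_rot']);d=R.T@(np.array(pos)-s['tool_pos'])
    y0=np.degrees(np.arctan2(R[1,1],R[0,1]))
    yaw=y0 if yaw is None else yaw
    a=np.radians(yaw);y=np.array([np.cos(a),np.sin(a),0]);z=np.array([0,0,-1.]);Rt=np.c_[np.cross(y,z),y,z]
    w=Ro.from_matrix(R.T@Rt).as_rotvec()
    print("t",round(s['time'],2),"pos",s['tool_pos'].round(4),"yaw",round(y0,2),"F",np.round(s['force'],1),"w",round(s['gripper_width'],4),"grip",round(s['grip_force'],1))
    print("shift",(d/.5).round(4),"rot",(w/.5).round(4),"mm",round(np.linalg.norm(d)*1e3))
```

```text
(no output)
```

step_arm(plan=[-0.42,-0.25,-0.11,0,0,-1,1,-0.42,-0.25,-0.11,0,0,-1,1,-0.42,-0.25,-0.11,0,0,-1,1,-0.42,-0.25,-0.11,0,0,-1,1,-0.42,-0.25,-0.11,0,0,-1,1])

```text
time: 0.7
tool_pos: [0.3053, 0.3924, 0.2582]
tcp_rot: [[-0.967, -0.256, -0.0], [-0.256, 0.967, -0.0], [0.0, -0.0, -1.0]]
force: [0.0, -0.9, 0.4]
gripper_width: 0.094
grip_force: 0.0
```

```bash
python3 -c "
from h import *
go([.622,.079,.26],116.8)"
```

```text
t 0.7 pos [0.3053 0.3924 0.2582] yaw 104.8 F [ 0.  -0.9  0.4] w 0.094 grip 0.0
shift [-0.4522 -0.7679 -0.0036] rot [-1.000e-04 -1.000e-04 -4.187e-01] mm 446
```

step_arm(plan=[-0.45,-0.77,0,0,0,-0.42,1,-0.45,-0.77,0,0,0,-0.42,1,-0.45,-0.77,0,0,0,-0.42,1,-0.45,-0.77,0,0,0,-0.42,1,-0.45,-0.77,0,0,0,-0.42,1])

```text
time: 1.2
tool_pos: [0.4779, 0.22, 0.2579]
tcp_rot: [[-0.893, -0.449, 0.0], [-0.449, 0.893, 0.0], [-0.0, 0.0, -1.0]]
force: [1.3, 0.6, -0.3]
gripper_width: 0.0937
grip_force: 0.0
```

```bash
python3 -c "
from h import *
go([.622,.079,.23],116.8)"
```

```text
t 1.2 pos [0.4779 0.22   0.2579] yaw 116.71 F [ 1.3  0.6 -0.3] w 0.0937 grip 0.0
shift [-0.1307 -0.3814  0.0558] rot [ 0.0004  0.0005 -0.0032] mm 204
```

step_arm(plan=[-0.13,-0.38,0.055,0,0,0,1,-0.13,-0.38,0.055,0,0,0,1,-0.13,-0.38,0.055,0,0,0,1,-0.13,-0.38,0.055,0,0,0,1,-0.13,-0.38,0.055,0,0,0,1])

```text
time: 1.7
tool_pos: [0.6226, 0.0762, 0.2278]
tcp_rot: [[-0.896, -0.444, -0.002], [-0.444, 0.896, -0.002], [0.003, -0.001, -1.0]]
force: [-1.1, 0.3, -0.1]
gripper_width: 0.0938
grip_force: 0.0
```

```bash
python3 -c "
from h import *
import cv2
go([.622,.079,.142],116.8)
im=camera('scene')[:,:,::-1]
cv2.imwrite('pics/s3.png',cv2.resize(im[100:300,215:465],None,fx=3,fy=3,interpolation=cv2.INTER_CUBIC))"
```

```text
t 1.7 pos [0.6226 0.0762 0.2278] yaw 116.37 F [-1.1  0.3 -0.1] w 0.0938 grip 0.0
shift [-0.0019  0.0057  0.1716] rot [-0.0014 -0.0053 -0.015 ] mm 86
```

View pics/s3.png

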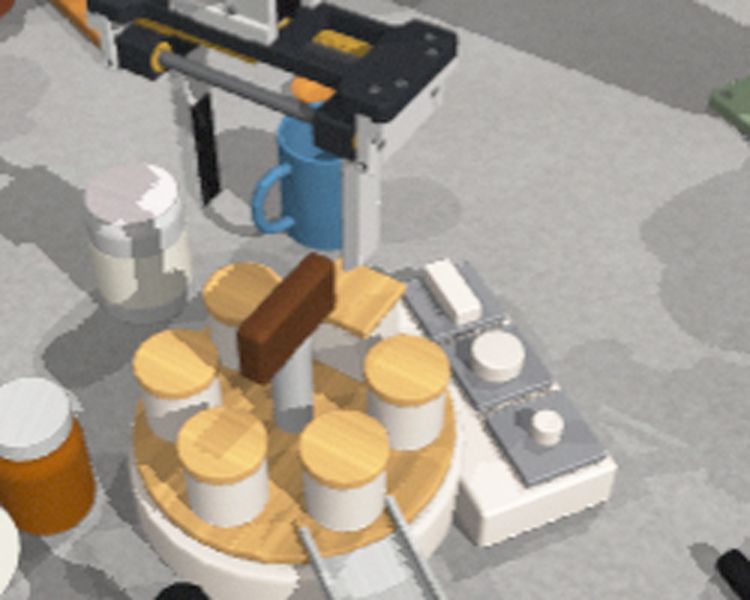

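The picture shows the open fingers either side of the bar at about (285,320), with nothing in the way below. I'll go down.

step_arm(plan=[-0.002,0.006,0.06,0,0,-0.012,1,-0.002,0.006,0.12,0,0,-0.012,1,-0.002,0.006,0.172,0,0,-0.012,1,-0.002,0.006,0.172,0,0,-0.012,1,-0.002,0.006,0.172,0,0,-0.012,0.2])

```text
time: 2.25
tool_pos: [0.6192, 0.0852, 0.1448]
tcp_rot: [[-0.89, -0.456, -0.001], [-0.456, 0.89, 0.0], [0.001, 0.001, -1.0]]
force: [0.3, 0.7, 1.3]
gripper_width: 0.0891
grip_force: 0.0
```

step_arm(plan=[0,0,0,0,0,0,-0.3,0,0,0,0,0,0,-0.3,0,0,0,0,0,0,-0.3,0,0,0,0,0,0,-0.3])

```text
time: 2.65
tool_pos: [0.6204, 0.0843, 0.1455]
tcp_rot: [[-0.891, -0.455, 0.002], [-0.455, 0.891, 0.0], [-0.001, -0.001, -1.0]]
force: [0.6, -1.1, 0.0]
gripper_width: 0.0572
grip_force: 0.0
```

```bash
python3 -c "
from h import *
go([.622,.079,.142],116.8)"
```

```text
t 2.65 pos [0.6204 0.0843 0.1455] yaw 117.05 F [ 0.6 -1.1  0. ] w 0.0572 grip 0.0
shift [ 0.002  -0.0108  0.0069] rot [-0.0015  0.003   0.0088] mm 6
```

step_arm(plan=[0.002,-0.011,0.007,0,0,0,-0.3,0.002,-0.011,0.007,0,0,0,-0.3,0.002,-0.011,0.007,0,0,0,-0.3,0.002,-0.011,0.007,0,0,0,-0.45,0.002,-0.011,0.007,0,0,0,-0.45])

```text
time: 3.15
tool_pos: [0.6215, 0.0789, 0.1409]
tcp_rot: [[-0.891, -0.455, -0.0], [-0.455, 0.891, 0.0], [0.0, 0.0, -1.0]]
force: [-0.1, 0.2, -0.3]
gripper_width: 0.0262
grip_force: 0.0
```

step_arm(plan=[0,0,0,0,0,0,-0.6,0,0,0,0,0,0,-0.6,0,0,0,0,0,0,-0.6])

```text
time: 3.45
tool_pos: [0.6216, 0.0788, 0.141]
tcp_rot: [[-0.891, -0.455, 0.0], [-0.455, 0.891, -0.0], [-0.0, -0.001, -1.0]]
force: [0.2, 0.1, -0.5]
gripper_width: 0.0194
grip_force: 30.0
```

```bash
python3 -c "
from h import *
go([.622,.079,.142],116.8);print(observe()['torque'])"
```

```text
t 3.45 pos [0.6216 0.0788 0.141 ] yaw 117.05 F [ 0.2  0.1 -0.5] w 0.0194 grip 30.0
shift [-0.0009  0.0001 -0.0021] rot [-0.0011  0.0002  0.0086] mm 1
[-0.26013195 -0.1462705  -0.13194944]
```

step_arm(plan=[0,0,0.004,0,0,0,-1,0,0,0.006,0,0,0,-1,0,0,0.006,0,0,0,-1])

```text
time: 3.75
tool_pos: [0.622, 0.0786, 0.1402]
tcp_rot: [[-0.891, -0.455, 0.001], [-0.455, 0.891, -0.0], [-0.001, -0.001, -1.0]]
force: [-1.3, -1.8, 7.2]
gripper_width: 0.02
grip_force: 30.0
```

step_arm(plan=[0,0,0.004,0,0,0,-1,0,0,0.006,0,0,0,-1,0,0,0.006,0,0,0,-1])

```text
time: 4.05
tool_pos: [0.6221, 0.0786, 0.1378]
tcp_rot: [[-0.891, -0.455, 0.001], [-0.455, 0.891, -0.0], [-0.001, -0.001, -1.0]]
force: [-4.0, -0.8, 10.1]
gripper_width: 0.0199
grip_force: 30.0
```

step_arm(plan=[0,0,0.004,0,0,0,-1,0,0,0.006,0,0,0,-1,0,0,0.006,0,0,0,-1])

```text
time: 4.35
tool_pos: [0.6225, 0.0787, 0.1366]
tcp_rot: [[-0.891, -0.455, 0.003], [-0.455, 0.891, -0.0], [-0.002, -0.002, -1.0]]
force: [-5.3, -1.3, 16.4]
gripper_width: 0.0195
grip_force: 30.0
```

step_arm(plan=[0,0,0,0,0,0.1,-1,0,0,0,0,0,0.25,-1,0,0,0,0,0,0.4,-1,0,0,0,0,0,0.5,-1])

```text
time: 4.75
tool_pos: [0.6225, 0.0786, 0.1367]
tcp_rot: [[-0.976, -0.218, 0.003], [-0.218, 0.976, -0.001], [-0.003, -0.001, -1.0]]
force: [-5.2, -1.2, 17.2]
gripper_width: 0.0198
grip_force: 30.0
```

```bash
python3 -c "
from h import *
go([.622,.079,.136],-7.4);print(observe()['torque'])"
```

```text
t 4.75 pos [0.6225 0.0786 0.1367] yaw 102.62 F [-5.2 -1.2 17.2] w 0.0198 grip 30.0
shift [0.0008 0.001  0.0013] rot [3.3000e-03 6.0000e-03 3.8404e+00] mm 1
[-0.16860035  1.39236987  0.13331857]
```

step_arm(plan=[0,0,0,0,0,0.2,-1,0,0,0,0,0,0.4,-1,0,0,0,0,0,0.6,-1,0,0,0,0,0,0.8,-1,0,0,0,0,0,1,-1])

```text
time: 5.25
tool_pos: [0.6225, 0.0785, 0.1367]
tcp_rot: [[-0.961, 0.277, 0.003], [0.277, 0.961, -0.001], [-0.003, -0.0, -1.0]]
force: [-5.9, -1.4, 16.8]
gripper_width: 0.0197
grip_force: 30.0
```

step_arm(plan=[0,0,0,0,0,0.2,-1,0,0,0,0,0,0.4,-1,0,0,0,0,0,0.6,-1,0,0,0,0,0,0.8,-1,0,0,0,0,0,1,-1])

```text
time: 5.75
tool_pos: [0.6224, 0.0785, 0.1367]
tcp_rot: [[-0.71, 0.704, 0.003], [0.704, 0.71, -0.001], [-0.003, 0.001, -1.0]]
force: [-5.2, -1.4, 16.5]
gripper_width: 0.0198
grip_force: 30.0
```

step_arm(plan=[0,0,0,0,0,0.2,-1,0,0,0,0,0,0.4,-1,0,0,0,0,0,0.6,-1,0,0,0,0,0,0.8,-1,0,0,0,0,0,1,-1])

```text
time: 6.25
tool_pos: [0.6223, 0.0785, 0.1367]
tcp_rot: [[-0.286, 0.958, 0.002], [0.958, 0.286, -0.001], [-0.002, 0.002, -1.0]]
force: [-5.2, -1.0, 16.9]
gripper_width: 0.0198
grip_force: 30.0
```

```bash
python3 -c "
from h import *
import cv2
go([.622,.079,.136],-7.4);print(observe()['torque'],observe()['joints'])
im=camera('scene')[:,:,::-1]
cv2.imwrite('pics/s4.png',cv2.resize(im[170:320,245:425],None,fx=4,fy=4,interpolation=cv2.INTER_CUBIC))"
```

```text
t 6.25 pos [0.6223 0.0785 0.1367] yaw 16.6 F [-5.2 -1.  16.9] w 0.0198 grip 30.0
shift [ 0.0012 -0.0004  0.0014] rot [0.0046 0.0029 0.8379] mm 1
[-0.57088695  1.62631419  0.10123558] [-6.70621642e-01  2.14077997e+01  8.45460906e+01 -7.39764983e-02
  7.39088309e+01 -1.72535537e+01]
```

View pics/s4.png

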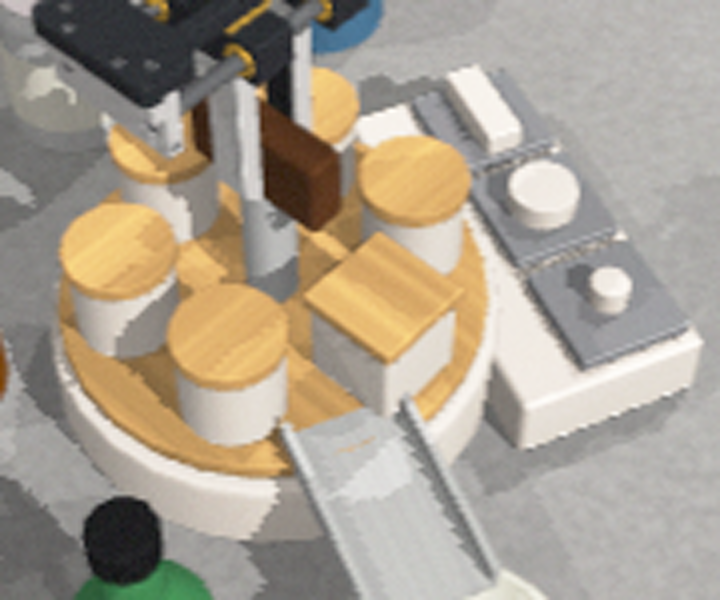

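The square lid is now at (384,297), still short of the chute, and the round lids are at (119,251), (228,335) and (415,180). The carousel is following the bar. I'll measure the remaining angle.

Run:
```python
from h import *
from scipy.optimize import least_squares
S=(np.array([(384,297),(415,180),(228,335),(119,251)])+.5)/4-.5+(245,170)
def res(v):
    L=[Rz(v[0]+np.pi/3*k)@[0,.072,.125-.012]+[.6226,.0792,0] for k in(0,1,-1,-2)]
    return (proj("scene",L)-S+v[1:]).ravel()
r=least_squares(res,[.3,0,2]);print(r.x,np.degrees(r.x[0]),"remaining",np.degrees(r.x[0])+7.4,r.fun.round(1))
```

```text
[ 0.28924939 -0.02807345  2.15319912] 16.57276917361066 remaining 23.972769173610658 [ 0.1 -0.1  0.   0.1  0.   0.2 -0.1 -0.1]
```

step_arm(plan=[0,0,0,0,0,0.2,-1,0,0,0,0,0,0.45,-1,0,0,0,0,0,0.7,-1,0,0,0,0,0,0.838,-1,0,0,0,0,0,0.838,-1])

```text
time: 6.8
tool_pos: [0.6223, 0.0786, 0.1367]
tcp_rot: [[0.126, 0.992, 0.002], [0.992, -0.126, -0.001], [-0.001, 0.002, -1.0]]
force: [-4.4, -0.9, 16.3]
gripper_width: 0.0196
grip_force: 30.0
```

step_arm(plan=[0,0,-0.004,0,0,0,-1,0,0,-0.008,0,0,0,-1,0,0,-0.012,0,0,0,-1,0,0,-0.016,0,0,0,-1,0,0,-0.018,0,0,0,-1])

```text
time: 7.3
tool_pos: [0.6222, 0.0785, 0.1438]
tcp_rot: [[0.125, 0.992, 0.002], [0.992, -0.125, -0.001], [-0.001, 0.002, -1.0]]
force: [-1.2, -1.0, 8.9]
gripper_width: 0.0201
grip_force: 30.0
```

step_arm(plan=[0,0,-0.004,0,0,0,-1,0,0,-0.008,0,0,0,-1,0,0,-0.012,0,0,0,-1,0,0,-0.012,0,0,0,-1])

```text
time: 7.7
tool_pos: [0.6221, 0.0785, 0.1486]
tcp_rot: [[0.126, 0.992, 0.002], [0.992, -0.126, -0.001], [-0.001, 0.002, -1.0]]
force: [-1.4, -1.3, 7.2]
gripper_width: 0.0198
grip_force: 30.0
```

```bash
python3 -c "
from h import *
go([.622,.079,.1487],-7.4)"
```

```text
t 7.7 pos [0.6221 0.0785 0.1486] yaw -7.21 F [-1.4 -1.3  7.2] w 0.0198 grip 30.0
shift [ 0.0009 -0.0003 -0.0002] rot [0.0034 0.0012 0.0066] mm 0
```

step_arm(plan=[0,0,-0.002,0,0,0,-1,0,0,-0.004,0,0,0,-1,0,0,-0.004,0,0,0,-1,0,0,-0.004,0,0,0,-1])

```text
time: 8.1
tool_pos: [0.6219, 0.0786, 0.1488]
tcp_rot: [[0.126, 0.992, 0.001], [0.992, -0.126, -0.001], [-0.0, 0.001, -1.0]]
force: [1.6, -1.5, -0.1]
gripper_width: 0.0198
grip_force: 30.0
```

step_arm(plan=[0,0,-0.002,0,0,0,-1,0,0,-0.004,0,0,0,-1,0,0,-0.004,0,0,0,-1,0,0,-0.004,0,0,0,-1])

```text
time: 8.5
tool_pos: [0.6218, 0.0786, 0.1489]
tcp_rot: [[0.126, 0.992, 0.0], [0.992, -0.126, -0.0], [-0.0, 0.0, -1.0]]
force: [5.6, -2.7, -9.4]
gripper_width: 0.02
grip_force: 30.0
```

It has hit the top stop after rising 12 mm, so it is fully risen and locked. I'll relax the pull, then let go.

step_arm(plan=[0,0,0.004,0,0,0,-1,0,0,0.004,0,0,0,-0.4,0,0,0.004,0,0,0,-0.2,0,0,0.004,0,0,0,0,0,0,0.004,0,0,0,0])

```text
time: 9.0
tool_pos: [0.621, 0.0793, 0.1489]
tcp_rot: [[0.125, 0.992, -0.001], [0.992, -0.125, 0.001], [0.0, -0.001, -1.0]]
force: [-0.7, 0.8, -0.2]
gripper_width: 0.0463
grip_force: 0.0
```

step_arm(plan=[0,0,-0.03,0,0,0,0,0,0,-0.08,0,0,0,0,0,0,-0.13,0,0,0,0,0,0,-0.17,0,0,0,0,0,0,-0.17,0,0,0,0])

```text
time: 9.5
tool_pos: [0.6242, 0.079, 0.2395]
tcp_rot: [[0.126, 0.992, 0.009], [0.992, -0.126, 0.0], [0.001, 0.009, -1.0]]
force: [0.1, 0.8, 0.3]
gripper_width: 0.0468
grip_force: 0.0
```

```bash
python3 -c "
from h import *
import cv2
go([.4748,.0984,.23],-7.4)
im=camera('scene')[:,:,::-1]
cv2.imwrite('pics/s5.png',cv2.resize(im[170:320,245:425],None,fx=4,fy=4,interpolation=cv2.INTER_CUBIC))"
```

```text
t 9.5 pos [0.6242 0.079  0.2395] yaw -7.21 F [0.1 0.8 0.3] w 0.0468 grip 0.0
shift [ 0.0009 -0.3014  0.0163] rot [ 0.0182 -0.0026  0.0066] mm 151
```

View pics/s5.png

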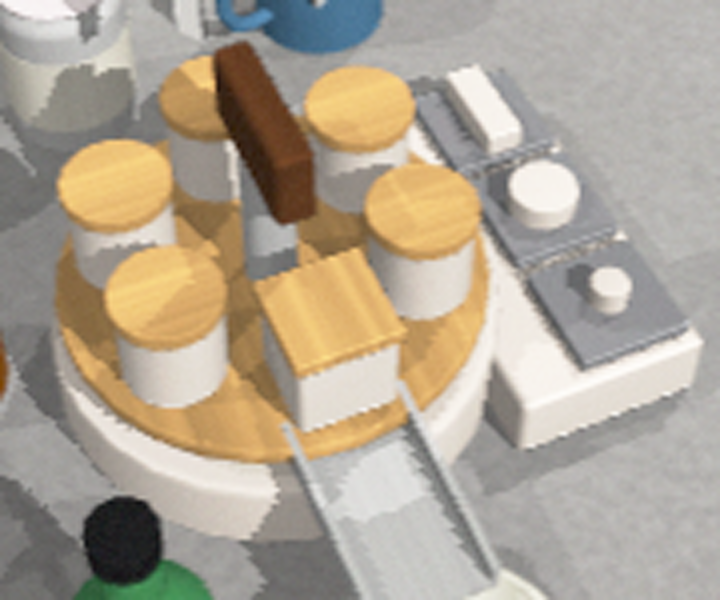

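The square lid (330,308) stands squarely at the chute and the carousel is up. Next I'll close the fingers and move over the big key.

step_arm(plan=[0,-0.1,0,0.018,0,0,-1,0,-0.2,0,0.018,0,0,-1,0,-0.28,0,0.018,0,0,-1,0,-0.3,0.016,0.018,0,0,-1,0,-0.3,0.016,0.018,0,0,-1])

```text
time: 10.05
tool_pos: [0.4695, 0.0981, 0.2239]
tcp_rot: [[0.125, 0.992, -0.013], [0.992, -0.125, 0.001], [-0.001, -0.013, -1.0]]
force: [0.1, -0.2, 0.2]
gripper_width: 0.0105
grip_force: 0.0
```

step_arm(plan=[0,0,0,0,0,0,-1,0,0,0,0,0,0,-1,0,0,0,0,0,0,-1,0,0,0,0,0,0,-1])

```text
time: 10.45
tool_pos: [0.4734, 0.0976, 0.2259]
tcp_rot: [[0.126, 0.992, -0.009], [0.992, -0.126, 0.001], [0.0, -0.009, -1.0]]
force: [-1.0, -0.2, -0.0]
gripper_width: 0.0005
grip_force: 0.0
```

```bash
python3 -c "
from h import *
go([.4748,.0984,.075],-7.4)"
```

```text
t 10.45 pos [0.4734 0.0976 0.2259] yaw -7.24 F [-1.  -0.2 -0. ] w 0.0005 grip 0.0
shift [0.002  0.0053 0.3018] rot [-0.0181  0.      0.0054] mm 151
```

step_arm(plan=[0.002,0.004,0.08,-0.018,0,0,-1,0.002,0.004,0.16,-0.018,0,0,-1,0.002,0.004,0.23,-0.018,0,0,-1,0.002,0.004,0.28,-0.018,0,0,-1,0.002,0.004,0.295,-0.018,0,0,-1])

```text
time: 10.95
tool_pos: [0.471, 0.0985, 0.0753]
tcp_rot: [[0.126, 0.992, -0.006], [0.992, -0.126, -0.0], [-0.001, -0.006, -1.0]]
force: [-0.0, 0.3, 0.1]
gripper_width: 0.0008
grip_force: 0.0
```

step_arm(plan=[0,0,0,0,0,0,-1,0,0,0,0,0,0,-1,0,0,0,0,0,0,-1])

```text
time: 11.25
tool_pos: [0.4753, 0.0987, 0.0803]
tcp_rot: [[0.126, 0.992, 0.004], [0.992, -0.126, 0.0], [0.001, 0.004, -1.0]]
force: [0.3, -0.1, 0.6]
gripper_width: 0.0003
grip_force: 0.0
```

```bash
python3 -c "
from h import *
go([.4748,.0984,.062],-7.4)"
```

```text
t 11.25 pos [0.4753 0.0987 0.0803] yaw -7.22 F [ 0.3 -0.1  0.6] w 0.0003 grip 0.0
shift [-0.0008 -0.0011  0.0366] rot [ 0.0076 -0.0013  0.0062] mm 18
```

step_arm(plan=[0,0,0.01,0.007,0,0,-1,0,0,0.018,0.007,0,0,-1,0,0,0.026,0.007,0,0,-1,0,0,0.032,0.007,0,0,-1,0,0,0.036,0.007,0,0,-1])

```text
time: 11.75
tool_pos: [0.4733, 0.0987, 0.0602]
tcp_rot: [[0.126, 0.992, -0.004], [0.992, -0.126, 0.0], [-0.0, -0.004, -1.0]]
force: [-0.5, -0.1, 2.6]
gripper_width: 0.0003
grip_force: 1.3
```

step_arm(plan=[0,0,0.003,0,0,0,-1,0,0,0.006,0,0,0,-1,0,0,0.009,0,0,0,-1,0,0,0.01,0,0,0,-1,0,0,0.01,0,0,0,-1])

```text
time: 12.25
tool_pos: [0.4733, 0.0987, 0.0562]
tcp_rot: [[0.126, 0.992, -0.004], [0.992, -0.126, 0.0], [-0.0, -0.004, -1.0]]
force: [-2.8, 0.1, 8.1]
gripper_width: 0.0004
grip_force: 4.3
```

step_arm(plan=[0,0,0.001,0,0,0,-1,0,0,0.002,0,0,0,-1,0,0,0.002,0,0,0,-1,0,0,0.002,0,0,0,-1])

```text
time: 12.65
tool_pos: [0.4734, 0.0987, 0.0561]
tcp_rot: [[0.125, 0.992, -0.004], [0.992, -0.125, 0.0], [-0.0, -0.004, -1.0]]
force: [-6.4, -0.6, 14.0]
gripper_width: 0.0002
grip_force: 7.2
```

The key is on its stop: the force rose and it moved no further. I'll lift off, going well clear.

step_arm(plan=[0,0,-0.008,0,0,0,-1,0,0,-0.016,0,0,0,-1,0,0,-0.03,0,0,0,-1,0,0,-0.06,0,0,0,-1,0,0,-0.07,0,0,0,-1])

```text
time: 13.15
tool_pos: [0.4749, 0.0987, 0.0907]
tcp_rot: [[0.126, 0.992, -0.0], [0.992, -0.126, 0.001], [0.0, -0.001, -1.0]]
force: [0.4, -0.2, -0.3]
gripper_width: 0.0005
grip_force: 0.0
```

step_arm(plan=[0,0,0,0,0,0,-1,0,0,0,0,0,0,-1])

```text
time: 13.35
tool_pos: [0.4735, 0.0986, 0.0891]
tcp_rot: [[0.126, 0.992, -0.004], [0.992, -0.126, 0.0], [-0.0, -0.004, -1.0]]
force: [-0.7, -0.1, -0.5]
gripper_width: 0.0005
grip_force: 0.0
```

```bash
python3 -c "
from h import *
go([.466,.031,.082],-7.4)"
```

```text
t 13.35 pos [0.4735 0.0986 0.0891] yaw -7.22 F [-0.7 -0.1 -0.5] w 0.0005 grip 0.0
shift [-0.1361  0.0022  0.0143] rot [-0.0072  0.0001  0.0063] mm 68
```

step_arm(plan=[-0.05,0.002,0,-0.007,0,0,-1,-0.1,0.002,0,-0.007,0,0,-1,-0.136,0.002,0.006,-0.007,0,0,-1,-0.136,0.002,0.014,-0.007,0,0,-1,-0.136,0.002,0.014,-0.007,0,0,-1])

```text
time: 13.85
tool_pos: [0.465, 0.0312, 0.0812]
tcp_rot: [[0.127, 0.992, -0.002], [0.992, -0.127, 0.001], [0.0, -0.002, -1.0]]
force: [-0.9, -0.2, -0.0]
gripper_width: 0.0005
grip_force: 0.0
```

step_arm(plan=[0,0,0,0,0,0,-1,0,0,0,0,0,0,-1])

```text
time: 14.05
tool_pos: [0.466, 0.0318, 0.0823]
tcp_rot: [[0.125, 0.992, -0.0], [0.992, -0.125, 0.0], [0.0, -0.0, -1.0]]
force: [-0.8, -0.1, 0.0]
gripper_width: 0.0004
grip_force: 0.0
```

```bash
python3 -c "
from h import *
go([.466,.031,.062],-7.4)"
```

```text
t 14.05 pos [0.466  0.0318 0.0823] yaw -7.16 F [-0.8 -0.1  0. ] w 0.0004 grip 0.0
shift [-0.0016  0.0001  0.0406] rot [-0.0004 -0.0003  0.0084] mm 20
```

step_arm(plan=[0,0,0.012,0,0,0,-1,0,0,0.022,0,0,0,-1,0,0,0.032,0,0,0,-1,0,0,0.038,0,0,0,-1,0,0,0.042,0,0,0,-1])

```text
time: 14.55
tool_pos: [0.4655, 0.0312, 0.061]
tcp_rot: [[0.126, 0.992, -0.001], [0.992, -0.126, 0.0], [0.0, -0.001, -1.0]]
force: [-1.1, 1.4, 1.7]
gripper_width: 0.0007
grip_force: 1.1
```

step_arm(plan=[0,0,0.003,0,0,0,-1,0,0,0.006,0,0,0,-1,0,0,0.009,0,0,0,-1,0,0,0.011,0,0,0,-1,0,0,0.011,0,0,0,-1])

```text
time: 15.05
tool_pos: [0.4656, 0.0312, 0.0562]
tcp_rot: [[0.126, 0.992, -0.001], [0.992, -0.126, 0.0], [0.0, -0.001, -1.0]]
force: [-2.7, 0.7, 6.2]
gripper_width: 0.0004
grip_force: 3.2
```

step_arm(plan=[0,0,0.001,0,0,0,-1,0,0,0.002,0,0,0,-1,0,0,0.002,0,0,0,-1,0,0,0.002,0,0,0,-1])

```text
time: 15.45
tool_pos: [0.4656, 0.0312, 0.0561]
tcp_rot: [[0.126, 0.992, -0.001], [0.992, -0.126, 0.0], [0.0, -0.001, -1.0]]
force: [-5.8, 0.5, 12.1]
gripper_width: 0.0005
grip_force: 6.3
```

The bar key is fully down too. I'll lift clear and check.

step_arm(plan=[0,0,-0.008,0,0,0,-1,0,0,-0.016,0,0,0,-1,0,0,-0.06,0,0,0,-1,0,0,-0.14,0,0,0,-1,0,0,-0.22,0,0,0,-1])

```text
time: 15.95
tool_pos: [0.4658, 0.0309, 0.1654]
tcp_rot: [[0.126, 0.992, -0.001], [0.992, -0.126, -0.0], [-0.0, -0.0, -1.0]]
force: [0.7, 0.2, 0.0]
gripper_width: 0.0005
grip_force: 0.0
```

step_arm(plan=[0,0,-0.1,0,0,0,-1,0,0,-0.1,0,0,0,-1,0,0,-0.1,0,0,0,-1,0,0,-0.1,0,0,0,-1,0,0,-0.1,0,0,0,-1])

```text
time: 16.45
tool_pos: [0.4647, 0.0311, 0.2128]
tcp_rot: [[0.126, 0.992, -0.004], [0.992, -0.126, 0.0], [-0.0, -0.004, -1.0]]
force: [0.6, -0.0, -1.4]
gripper_width: 0.0003
grip_force: 0.0
```

```bash
python3 -c "
from h import *
import cv2
go([.466,.031,.2],-7.4)
cv2.imwrite('pics/s6.png',cv2.resize(camera('scene')[100:370,195:465,::-1],None,fx=2.2,fy=2.2,interpolation=cv2.INTER_CUBIC))"
```

```text
t 16.45 pos [0.4647 0.0311 0.2128] yaw -7.22 F [ 0.6 -0.  -1.4] w 0.0003 grip 0.0
shift [0.0001 0.0027 0.0256] rot [-0.0076  0.0003  0.0061] mm 13
```

View pics/s6.png

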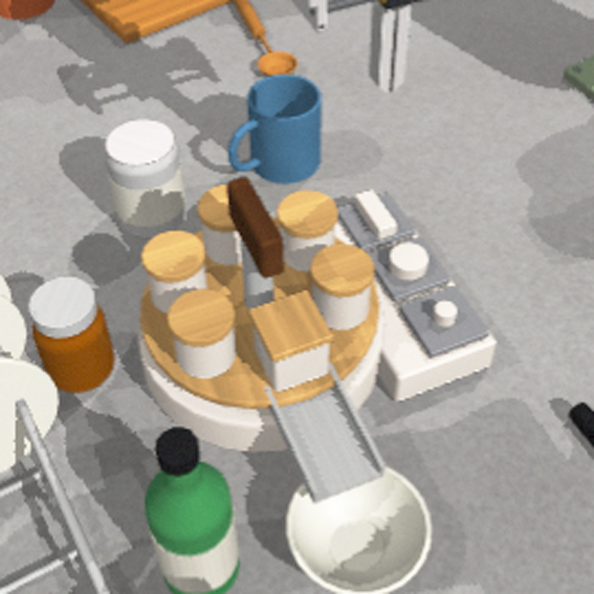

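The square canister is at the chute (292,325) and the keys are up at (375,213), (408,260) and (445,310). The bowl, mug and can have not moved.

```bash
python3 -c "
from plant import *
print(sign_off())"
```

```text
the job is handed in; nothing more can be done
None
```

The job is handed in: the square canister is locked at the chute and released, the big round key then the bar key were each pressed fully and came back up, and the small key, bowl, mug and tin can were never touched, at about 16.5 s of the 67 s allowed.

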